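# Load the sprung cover-slip magazine and hold it down

### The arm

A 6-joint arm with a two-finger parallel gripper is mounted at the origin on a cart in front of the work surface, level with it; the furniture and walls round the work are solid. World frame = base frame: x ahead of the robot, y to its left, z up, the work surface at z = 0. Lengths are in m, angles in rad, forces in N, time in s.
With the tool pointing down it reaches from about 0.3 to 0.775 m from the base axis. Payload 14.6 kg.
Tool frame: the origin (TCP) lies at the very end of the fingers, on their centre line; the grasp point (between the pads) lies 19 mm behind it; z points along the fingers, y is the line along which they close (so a half turn about z gives the same grasp; the last joint's range is limited). The gripper opens to 94 mm and grips with 3 to 60 N. Pads are 16 mm wide; open, the fingers measure 119 mm over their backs; the gripper's body (75 mm by 177 mm) begins 78 mm behind the grasp point.
Start: joints at [1.098, 0.3, 1.521, -0, 1.321, -0.067], TCP at [0.217, 0.505, 0.205] pointing down, gripper open.
Joint ranges: [-3.03, 3.03], [-0.79, 2.21], [0.23, 2.52], [-1.04, 4.18], [0, 3.07], [-2.55, 2.55]. Speed limits (rad/s): [2.22, 2.22, 2.57, 3.14, 3.14, 3.14].

### API

Orientations are given as [roll, pitch, yaw] about the fixed x, y, z axes, in that order (R = Rz(yaw) Ry(pitch) Rx(roll)).
In Python, from station import ctrl, cams gives the robot as it stands. The module is installed in compiled form; this text tells all that it offers.
- The arm moves only by the tool arm_command, never from a script. Its argument "plan" is a list that holds one entry, the list of rows, each a list of 7 numbers: the shift along the tool's x, y, z in fractions of the full range, 1 being 800 mm, then the turn, a rotation vector about the tool's x, y, z in normalised numbers (1 is 90 degrees), then the closure, from -1 (fully open) to 1 (shut). A call has 1 to 12 rows; each row is the pose to reach, as a shift and turn from the pose commanded when the call began, along the tool's axes at that moment; what a row does not reach only later rows make up. A row lasts 1/10 s, in which the tool goes at most 50 mm and 8.59 degrees, less where a joint would pass 70% of its speed; a pose out of reach is approached as far as the arm can. A shift or turn number past 1, either way, is cut back to 1. A call with a gripper value outside its range is refused whole. The fingers move at their own pace and stop on an object; "squeeze" is the grip in N (left out, the last holds). Time passes only in rows, so rows that repeat a pose let the fingers close. It gives the time, the measured TCP pose, the force, the opening and the grip force at its end, in the units of the state.
- ctrl.get_obs(): the state, without advancing time (a new reading comes with each control period).
- cams.camera(name): name is "scene" or "top" or "wrist"; returns (picture, depth): 384x512x3 uint8, blue, green, red; 384x512 float32, m along the optical axis (not along the pixel's ray), 0 where there is no reading.
- cams.camera_info(name): a dict with "fx", "fy", "cx", "cy" (pixels), "world_to_cam" (4x4, takes a point from world to camera coordinates). Camera axes: x right, y down, z forward; pixel columns grow to the right and rows downward; lengths in m; the calibration is good to about 2 mm. A picture is of the moment at which its call begins: read the wrist's pose just before it. camera_info takes no time and is no camera call; for the wrist camera it gives the pose at the moment of the call.
- ctrl.hand_in(): hands the job in; it is judged then, once.
The state is a dict: "time_s": time; "qpos": joint angles; "joint_vel": joint speeds; "tau": joint torques, N m; "ee_pos": TCP position; "eef_rot": TCP orientation; "force": force on the tool from outside, world axes, zero at the start; "moment": the same for the moment, N m; "grip_width": finger opening in m; "grip_force": force on a finger pad.
Only numpy, scipy, OpenCV 4.12 (cv2) and the standard library are available. Lean on these libraries where they do the work, as an engineer would, in place of code of your own. Each camera call takes 0.05 s, during which the arm holds its last target. There are 200 camera calls.

### The job

Load the spring-lifted magazine: lay one of the two small cover-slip boxes flat, centred and square on its orange follower plate, between the two metal guide cheeks, and set the other box squarely on top of it. Then press the pile steadily straight down until the follower is fully home, and finish while holding it firmly against its hard stop, pushing a few newtons harder than the spring but not crushing the boxes: do not let it ease back up. Leave the bottle, the tally counter and the lens case where they stand.

Things in the scene. Friction and masses are not known exactly. Their poses are not given: they have to be found in the camera images.
- slip_box_a: One of two interchangeable boxes, lying on the worktop: white cardboard-look box of cover slips with a blue-green banded label on its lid, 34 x 34 mm square and 14 mm high, about 30 g, rigid. Origin: centre of its underside; z up, x and y parallel to its sides. Either box may be the lower one, any side may face the guides.
- slip_box_b: The other, identical box: white cardboard-look box of cover slips with a blue-green banded label on its lid, 34 x 34 mm square and 14 mm high, about 30 g, rigid. Origin: centre of its underside; z up, x and y parallel to its sides.
- magazine: Spring-lifted magazine, fixed to the worktop. Grey base plate 104 (its x) x 70 (its y) x 10 mm; origin: centre of its underside. Two aluminium guide cheeks stand at its +x and -x sides. Both y sides are open: nothing stands there above the base plate, so fingers closing along its y axis pass freely. In the middle the orange follower plate, 34 x 34 mm, sides parallel to x and y.
- magazine_mouth (a point): Middle of the mouth between the tops of the guide cheeks, 71 mm above the worktop. The cheeks' inner faces stand 18.5 mm either side of the centre in x (a box has 1.5 mm play each side); each cheek is 26 mm wide along y and 6 mm thick, straight up to 62 mm, then flared outward to 71 mm. Axes as the magazine's.
- follower_top (a point): Centre of the follower plate's upper face, where the lower box rests; on the magazine's centre axis, 44 mm above the worktop when the follower is up, 26 mm when it is fully home. Axes as the magazine's. It moves with the plate.
- follower (a joint): Travel of the follower plate: 0 up (as it starts), grows as it is pressed straight down, 0.018 m = fully home on its hard stop. A spring pushes it up: the push needed on the pile rises evenly from about 3 N at the top to about 11 N at the stop; beyond that rigid, so a push of 14 to 25 N sits firmly on the stop; above 45 N crushes the boxes. Springs back when let go.
- bottle: Brown dropper bottle with black cap and teat, 34 mm across, 107 mm high, upright behind the work; origin: centre of its underside. Leave alone.
- tally: Chrome tally counter lying flat, 58 x 74 x 23 mm, on the near side; origin: centre of its footprint, underside. Leave alone.
- lens_case: Clear round case with black foot holding a spare objective, 39 mm across, 54 mm high; origin: centre of its underside. Leave alone.

How it is judged:
By the outcome, as a careful person would: the job done as asked, in the order asked, and still so for the second after the job is handed in, while the arm keeps its last pose, push and grip.
It also fails if it takes over 53 s, if anything falls off the work surface, if the arm or the gripper's body presses on something with over 40 N, if the wrist force passes 120 N, or if a joint passes its speed limit or range.

## Working session

There is one attempt and no reset: what is moved stays moved. The work goes in short steps, Python scripts to look and compute and a tool call to move; the robot and the scene stay as the last step left them, time stands still between calls to the robot, and variables do not carry over. Pictures are saved under pics/ and viewed, at most 10 in all, crops included, and the job is handed in when it is done.

Besides the shell and the picture viewer there is one more tool, called after ">>>" as a command line: name --argument value ..., lists and objects as JSON in quotes. arm_command: Moves the arm, as the interface text tells. Its arguments: {"type":"object","properties":{"plan":{"type":"array"},"squeeze":{"type":"number"}},"required":["plan"]}

```bash
mkdir -p pics; cat > h.py <<'E'
import numpy as np, cv2
from station import ctrl, cams
def ray(info,u,v):
    T=np.array(info["world_to_cam"]);R=T[:3,:3];c=-R.T@T[:3,3]
    d=R.T@np.array([(u-info["cx"])/info["fx"],(v-info["cy"])/info["fy"],1.]);return c,d
def onplane(info,u,v,z):
    c,d=ray(info,u,v);return c+d*(z-c[2])/d[2]
def cloud(info,D):
    v,u=np.mgrid[:D.shape[0],:D.shape[1]]
    P=np.stack([(u-info["cx"])/info["fx"]*D,(v-info["cy"])/info["fy"]*D,D],-1)
    T=np.array(info["world_to_cam"]);return (P-T[:3,3])@T[:3,:3]
E
python3 - <<'E'
from h import *
o=ctrl.get_obs();print(o)
for n in("top","scene"):
    im,D=cams.camera(n);i=cams.camera_info(n);np.savez(n,im=im,D=D);cv2.imwrite(f"pics/{n}0.png",im)
    T=np.array(i["world_to_cam"]);print(n,i["fx"],-T[:3,:3].T@T[:3,3],T[2,:3])
E
```

```text
{'time_s': 0.0, 'qpos': array([ 1.09838285e+00,  3.00467897e-01,  1.52154374e+00, -3.74429943e-06,
        1.32069635e+00, -6.66137610e-02]), 'joint_vel': array([ 7.05466501e-04, -2.21385963e-03, -1.98495105e-04,  5.13490816e-05,
        3.51371225e-03, -9.34560787e-05]), 'tau': array([ 2.42808646e-04, -5.31811774e+01, -3.52723396e+01,  7.07935542e-02,
        2.46351818e-02, -1.27419321e-04]), 'ee_pos': array([0.21701265, 0.50510833, 0.20490388]), 'eef_rot': array([-3.14047955e+00, -7.06227319e-05,  2.73579383e+00]), 'force': array([-0.63392025,  0.61948333,  0.17181207]), 'moment': array([ 0.01443272, -0.00799717,  0.00477197]), 'grip_force': 0.0, 'grip_width': 0.09360553229911858}
top 416.3986094912914 [0.42548185 0.23328987 1.0366794 ] [ 0.14561385 -0.01327769 -0.9892524 ]
scene 360.73801335157583 [0.6419036  0.76422583 0.71313285] [-0.09312754 -0.65682913 -0.7482665 ]
```

View pics/top0.png

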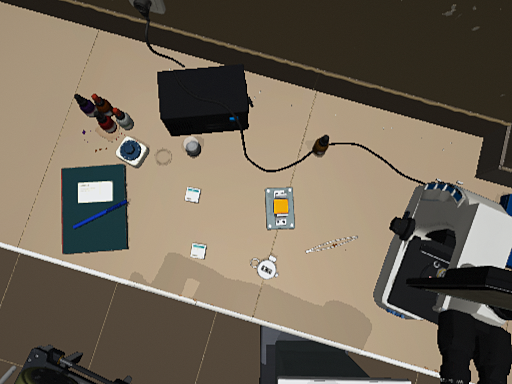

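View pics/scene0.png

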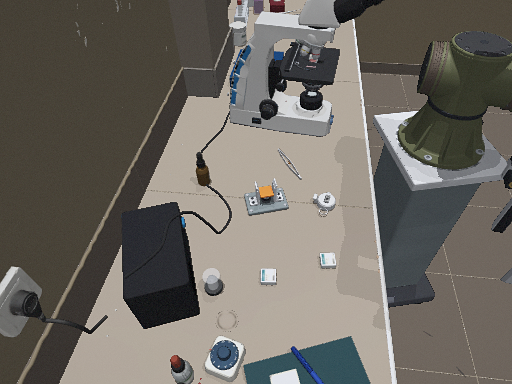

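The top view shows the boxes at (192,195) and (199,251), the magazine at (280,208) with its orange follower, the tally at (266,267), the lens case at (192,147) and the bottle at (320,145). The scene view agrees.

```bash
python3 - <<'E'
from h import *
z=np.load("top.npz");im=z["im"];D=z["D"];i=cams.camera_info("top")
P=cloud(i,D)
def rect(mask,zp,name):
    c=max(cv2.findContours(mask.astype(np.uint8),0,1)[0],key=cv2.contourArea)[:,0,:]
    W=np.array([onplane(i,u,v,zp)[:2] for u,v in c])
    r=cv2.minAreaRect((W*1000).astype(np.float32));print(name,np.round(W.mean(0),4),r)
for n,(u,v),zp in(("A",(192,195),.014),("B",(199,251),.014),("mag",(280,208),.010),("fol",(280,206),.044),("tally",(266,267),.02),("lens",(192,147),.05),("bottle",(320,145),.1)):
    print(n,"depth pt",np.round(P[v,u],4),"plane",np.round(onplane(i,u,v,zp),4))
hsv=cv2.cvtColor(im,cv2.COLOR_BGR2HSV)
for n,(u,v) in(("A",(192,195)),("B",(199,251))):
    m=np.zeros(D.shape,bool);s=np.s_[v-14:v+15,u-14:u+15];m[s]=P[s][...,2]>.008;rect(m,.014,n+" depth")
    m[:]=0;m[s]=(hsv[s][...,1]<60)&(hsv[s][...,2]>150)|(hsv[s][...,0]>70)&(hsv[s][...,0]<110)&(hsv[s][...,1]>60);rect(m,.014,n+" col")
m=np.zeros(D.shape,bool);s=np.s_[180:235,255:305]
m[s]=(hsv[s][...,0]<25)&(hsv[s][...,1]>180)&(hsv[s][...,2]>120);rect(m,.044,"fol")
m[:]=0;m[s]=(P[s][...,2]>.006);rect(m,.010,"magbase")
m[:]=0;m[s]=(P[s][...,2]>.055);print("cheeks",[np.round(P[s][m[s]][:,k].mean(),4) for k in(0,1,2)]);
Q=P[s][m[s]];print(np.round(Q,3).tolist()[:40])
# wrist
o=ctrl.get_obs();im,D=cams.camera("wrist");cv2.imwrite("pics/w0.png",im);i=cams.camera_info("wrist");T=np.array(i["world_to_cam"]);print(i["fx"],-T[:3,:3].T@T[:3,3],T[2,:3],T[0,:3])
E
```

```text
A depth pt [0.5822 0.3777 0.0139] plane [0.5822 0.3777 0.014 ]
B depth pt [0.4449 0.3546 0.0132] plane [0.4448 0.3545 0.014 ]
mag depth pt [0.5513 0.1609 0.0434] plane [0.5556 0.1585 0.01  ]
fol depth pt [0.5559 0.1612 0.0459] plane [0.5561 0.1611 0.044 ]
tally depth pt [0.4102 0.1911 0.0216] plane [0.4101 0.191  0.02  ]
lens depth pt [0.6938 0.3773 0.0536] plane [0.6948 0.3778 0.05  ]
bottle depth pt [0.7037 0.0683 0.0661] plane [0.694  0.0741 0.1   ]
A depth [0.5824 0.3776] ((582.7067260742188, 377.5602111816406), (33.94487380981445, 33.33297348022461), 79.99392700195312)
A col [0.5843 0.3781] ((584.5554809570312, 378.01373291015625), (33.62459945678711, 35.358821868896484), 81.0251235961914)
B depth [0.4447 0.358 ] ((444.60772705078125, 357.7748107910156), (33.65056610107422, 33.408870697021484), 83.03877258300781)
B col [0.4462 0.3578] ((445.7257080078125, 357.6111145019531), (34.65056228637695, 35.62497329711914), 81.91255950927734)
fol [0.5564 0.1599] ((556.1766967773438, 159.8192901611328), (34.196075439453125, 31.372844696044922), 0.9156036972999573)
magbase [0.5547 0.1601] (
[... 513 characters left out ...]
, 0.166, 0.071], [0.578, 0.164, 0.074], [0.578, 0.161, 0.072], [0.579, 0.159, 0.072], [0.578, 0.157, 0.074], [0.579, 0.154, 0.069], [0.579, 0.152, 0.07], [0.578, 0.15, 0.074], [0.578, 0.174, 0.06], [0.576, 0.173, 0.069], [0.577, 0.17, 0.068], [0.576, 0.168, 0.069], [0.576, 0.166, 0.069], [0.576, 0.163, 0.07], [0.577, 0.161, 0.067], [0.577, 0.158, 0.068], [0.577, 0.156, 0.07], [0.577, 0.154, 0.067], [0.577, 0.151, 0.068], [0.577, 0.149, 0.066], [0.575, 0.174, 0.061], [0.575, 0.172, 0.063], [0.574, 0.17, 0.066], [0.574, 0.168, 0.066], [0.575, 0.165, 0.063]]
338.57377849796455 [0.15457446 0.53194025 0.38389378] [ 0.216909   -0.09283525 -0.97176751] [3.95309597e-01 9.18547814e-01 4.86319938e-04]
```

View pics/w0.png

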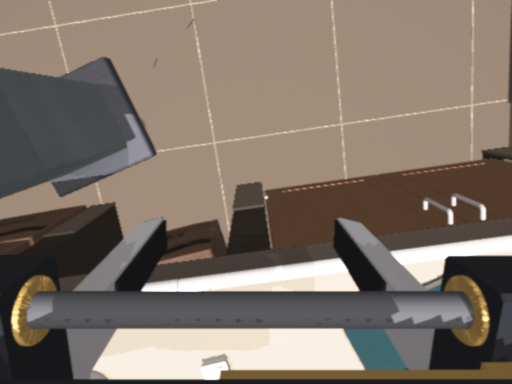

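The wrist view shows the fingertips at about (150,225) and (350,225), with the space between them visible. It's good for close-up checks, so I'm moving over box B.

The manual's scale: shifts go in shares of 800 mm and turns go in shares of 90 degrees. Converting my numbers, -267 mm / 800 = -0.3338, -255 mm / 800 = -0.3188, -0.275 rad / 1.5708 = -0.1751.

>>> arm_command --plan '[[[-0.0438,-0.0075,0.0125,0,0,-0.0255,-1],[-0.0938,-0.0163,0.0313,0,0,-0.0509,-1],[-0.1438,-0.025,0.05,0,0,-0.0764,-1],[-0.1938,-0.0338,0.0688,0,0,-0.1019,-1],[-0.2438,-0.0425,0.0875,0,0,-0.1273,-1],[-0.2875,-0.05,0.1,0,0,-0.1528,-1],[-0.3188,-0.055,0.11,0,0,-0.1751,-1],[-0.3338,-0.0563,0.1125,0,0,-0.1751,-1],[-0.3338,-0.0563,0.1125,0,0,-0.1751,-1],[-0.3338,-0.0563,0.1125,0,0,-0.1751,-1],[-0.3338,-0.0563,0.1125,0,0,-0.1751,-1]]]'

```text
time_s: 1.25
ee_pos: [0.4438, 0.3595, 0.1159]
eef_rot: [3.141, 0.0, 3.012]
force: [1.1, 0.1, -0.9]
grip_width: 0.094
grip_force: 0.0
```

```bash
cat > wm.py <<'E'
from h import *
import sys
def toolshift(o,p,yaw=None):
    y=o["eef_rot"][2];d=(np.array(p)-o["ee_pos"])*1000
    s=[np.cos(y)*d[0]+np.sin(y)*d[1],np.sin(y)*d[0]-np.cos(y)*d[1],-d[2]]
    return np.round(s,1), None if yaw is None else round(float(-((yaw-y+np.pi)%(2*np.pi)-np.pi)),3)
def look(name):
    o=ctrl.get_obs();i=cams.camera_info("wrist");im,D=cams.camera("wrist");cv2.imwrite(f"pics/{name}.png",im);np.savez(name,im=im,D=D)
    return o,i,im,D
E
python3 - <<'E'
from wm import *
o,i,im,D=look("w1");print(o["ee_pos"],o["eef_rot"],o["force"],o["grip_width"])
P=cloud(i,D)
m=((P[...,2]>.008)&(P[...,2]<.02)&(D>0)&(np.hypot(P[...,0]-.4447,P[...,1]-.3577)<.04)).astype(np.uint8)
c=max(cv2.findContours(m,0,1)[0],key=cv2.contourArea)[:,0,:]
W=np.array([onplane(i,u,v,.014)[:2] for u,v in c])*1000
print(cv2.minAreaRect(W.astype(np.float32)),"ztop",np.median(P[m>0][:,2]))
E
```

```text
[0.44383871 0.35947809 0.1159382 ] [3.14114122e+00 3.42651025e-04 3.01162131e+00] [ 1.10113712  0.05807245 -0.92838278] 0.094047285946416
((445.59478759765625, 358.5529479980469), (32.8964729309082, 33.46595001220703), 82.49546813964844) ztop 0.013981451980711792
```

View pics/w1.png

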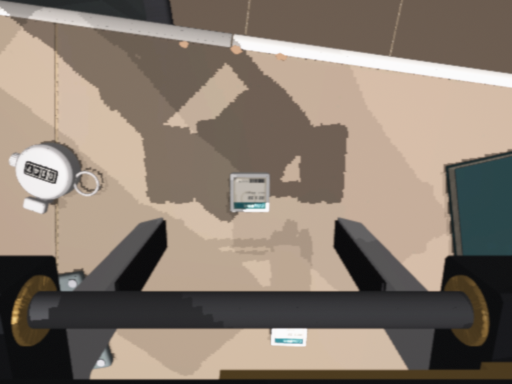

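The box sits centred between the fingers at about (250,192), square to the tool and the right size and height. Now I'll descend and grip it.

Converted, 113 mm / 800 = 0.1413, -1.5 mm / 800 = -0.0019.

>>> arm_command --plan '[[[-0.0019,-0.0013,0.0375,0,0,0,-1],[-0.0019,-0.0013,0.0813,0,0,0,-1],[-0.0019,-0.0013,0.1188,0,0,0,-0.5],[-0.0019,-0.0013,0.135,0,0,0,-0.2],[-0.0019,-0.0013,0.1413,0,0,0,0],[-0.0019,-0.0013,0.1413,0,0,0,1],[-0.0019,-0.0013,0.1413,0,0,0,1],[-0.0019,-0.0013,0.1413,0,0,0,1],[-0.0019,-0.0013,0.1413,0,0,0,1],[-0.0019,-0.0013,0.1413,0,0,0,1],[-0.0019,-0.0013,0.1413,0,0,0,1],[-0.0019,-0.0013,0.1413,0,0,0,1]]]' --squeeze 15

```text
time_s: 2.5
ee_pos: [0.4462, 0.3575, 0.0029]
eef_rot: [3.141, 0.0, 3.011]
force: [-0.3, -1.1, 5.4]
grip_width: 0.0334
grip_force: 15.0
```

Converted, -208 mm / 800 = -0.26, -172 mm / 800 = -0.215, -0.13 rad / 1.5708 = -0.0828.

>>> arm_command --plan '[[[0,0,-0.025,0,0,0,1],[0,0,-0.075,0,0,0,1],[-0.0125,-0.0125,-0.125,0,0,0,1],[-0.05,-0.0438,-0.1625,0,0,-0.0191,1],[-0.0938,-0.0775,-0.1838,0,0,-0.0382,1],[-0.1375,-0.1125,-0.1838,0,0,-0.0637,1],[-0.1813,-0.15,-0.1838,0,0,-0.0828,1],[-0.225,-0.185,-0.1838,0,0,-0.0828,1],[-0.2525,-0.2088,-0.1838,0,0,-0.0828,1],[-0.26,-0.215,-0.1838,0,0,-0.0828,1],[-0.26,-0.215,-0.1838,0,0,-0.0828,1],[-0.26,-0.215,-0.1838,0,0,-0.0828,1]]]'

```text
time_s: 3.7
ee_pos: [0.6291, 0.1607, 0.1493]
eef_rot: [3.141, -0.0, 3.142]
force: [-0.4, 0.0, -0.9]
grip_width: 0.0334
grip_force: 15.0
```

```bash
python3 - <<'E'
from wm import *
o,i,im,D=look("w2");print(o["ee_pos"],o["eef_rot"],o["force"],o["grip_width"])
P=cloud(i,D);hsv=cv2.cvtColor(im,cv2.COLOR_BGR2HSV)
near=(D>0)&(np.hypot(P[...,0]-.555,P[...,1]-.160)<.08)
def rect(m,zp,n):
    c=max(cv2.findContours(m.astype(np.uint8),0,1)[0],key=cv2.contourArea)[:,0,:]
    W=np.array([onplane(i,u,v,zp)[:2] for u,v in c])*1000
    print(n,m.sum(),W.min(0),W.max(0),cv2.minAreaRect(W.astype(np.float32)))
rect(near&(P[...,2]>.005)&(P[...,2]<.08),.01,"base")
f=near&(hsv[...,0]<25)&(hsv[...,1]>170)&(hsv[...,2]>110);rect(f,.044,"fol");print(np.median(P[f][:,2]))
for s in(1,-1):
    m=near&(P[...,2]>.05)&(P[...,2]<.08)&(s*(P[...,0]-.5555)>.01);rect(m,.068,f"cheek{s}") if m.sum() else 0
E
```

```text
[0.62912345 0.16071352 0.14930694] [ 3.14149818e+00 -4.83094618e-04  3.14157295e+00] [-0.39740216  0.01109068 -0.91630057] 0.033419263256798525
base 8853 [504.06224949 123.06882462] [609.6640213  197.67056458] ((556.9378051757812, 160.4490203857422), (102.87902069091797, 69.25421142578125), 3.693377733230591)
fol 639 [556.99530132 145.21888909] [573.74808821 178.11914074] ((565.729248046875, 161.29562377929688), (15.38066291809082, 32.82109069824219), 4.635957717895508)
0.043704688267377195
cheek1 392 [574.1745283  149.35550499] [583.91428537 174.48891613] ((578.7981567382812, 161.82638549804688), (8.78295612335205, 25.456850051879883), 3.7364892959594727)
cheek-1 478 [529.95994204 146.22109047] [540.31530658 171.76514115] ((535.225341796875, 159.05862426757812), (9.346135139465332, 25.82928466796875), 3.6982297897338867)
```

View pics/w2.png

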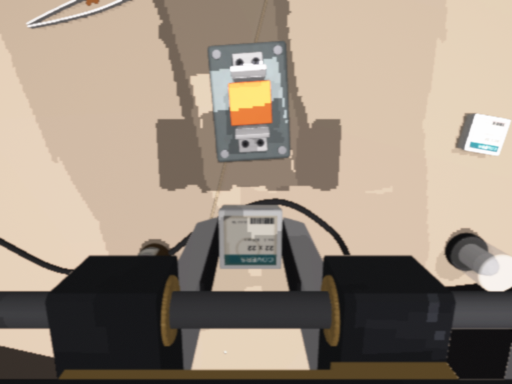

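The magazine is centred at (557.0, 160.45) with a yaw of +3.7°, and both base and cheeks agree. The box is held near (250,237), so next I'll measure where it sits in the hand.

```bash
python3 - <<'E'
from wm import *
i=cams.camera_info("wrist");o=ctrl.get_obs();z=np.load("w2.npz");P=cloud(i,z["D"]);u,v=250,237
print(P[v,u],P[215,250],P[260,250])
s=np.s_[200:280,205:295];m=np.zeros(z["D"].shape,np.uint8);zz=P[v,u][2]
m[s]=(abs(P[s][...,2]-zz)<.003)
c=max(cv2.findContours(m,0,1)[0],key=cv2.contourArea)[:,0,:]
W=np.array([onplane(i,a,b,o["ee_pos"][2]+.0111)[:2] for a,b in c])*1000
print(c.min(0),c.max(0),cv2.minAreaRect(W.astype(np.float32)),W.min(0),W.max(0))
print(toolshift(o,[.557,.16045,.08],np.pi+.0645))
E
```

```text
[0.62706896 0.16083718 0.16060715] [0.61543616 0.16084141 0.15897273] [0.64012118 0.16083549 0.16079938]
[205 208] [294 268] ((628.0203247070312, 160.57461547851562), (46.54476547241211, 33.77920150756836), 89.94303894042969) [611.12538603 137.30979931] [644.9257389  183.85454808]
(array([72.1, -0.5, 69.5]), -0.064)
```

Converted, 100 mm / 800 = 0.125, 95 mm / 800 = 0.1188, -0.0645 rad / 1.5708 = -0.0411.

>>> arm_command --plan '[[[0.025,0,0,0,0,-0.0127,1],[0.0625,0,0.0125,0,0,-0.0411,1],[0.0825,-0.0004,0.0375,0,0,-0.0411,1],[0.0888,-0.0005,0.0625,0,0,-0.0411,1],[0.0888,-0.0005,0.075,0,0,-0.0411,1],[0.0888,-0.0005,0.075,0,0,-0.0411,1],[0.0888,-0.0005,0.0838,0,0,-0.0411,1],[0.0888,-0.0005,0.095,0,0,-0.0411,1],[0.0888,-0.0005,0.1075,0,0,-0.0411,1],[0.0888,-0.0005,0.1188,0,0,-0.0411,1],[0.0888,-0.0005,0.125,0,0,-0.0411,1],[0.0888,-0.0005,0.125,0,0,-0.0411,1]]]'

```text
time_s: 4.95
ee_pos: [0.5585, 0.1593, 0.0485]
eef_rot: [-3.141, -0.001, -3.078]
force: [0.5, 0.7, 0.2]
grip_width: 0.0332
grip_force: 15.0
```

>>> arm_command --plan '[[[0.0005,0.0013,0,0,0,0,1],[0.0005,0.0013,0.0013,0,0,0,1],[0.0005,0.0013,0.0023,0,0,0,1],[0.0005,0.0013,0.0023,0,0,0,1],[0.0005,0.0013,0.0023,0,0,0,1]]]'

```text
time_s: 5.45
ee_pos: [0.5584, 0.1604, 0.0477]
eef_rot: [-3.142, 0.0, -3.078]
force: [-0.2, -0.2, -0.0]
grip_width: 0.0333
grip_force: 15.0
```

Converted, 1.4 mm / 800 = 0.0018, 0.8 mm / 800 = 0.001.

>>> arm_command --plan '[[[0,0,0.001,0,0,0,1],[0,0,0.0018,0,0,0,1],[0,0,0.0018,0,0,0,1],[0,0,0.0018,0,0,0,1]]]'

```text
time_s: 5.85
ee_pos: [0.5585, 0.1604, 0.0464]
eef_rot: [3.142, 0.0, -3.078]
force: [0.4, -0.7, 4.3]
grip_width: 0.0334
grip_force: 15.0
```

Contact at about 4 N means the box is seated. Now I'll release and back off upward, with the fingers opened only partway at first.

Converted, -103 mm / 800 = -0.1288, -100 mm / 800 = -0.125.

>>> arm_command --plan '[[[0,0,0,0,0,0,0.1],[0,0,0,0,0,0,0],[0,0,0,0,0,0,-0.2],[0,0,0,0,0,0,-0.3],[0,0,-0.0188,0,0,0,-0.5],[0,0,-0.0563,0,0,0,-1],[-0.025,0,-0.0938,0,0,0,-1],[-0.0625,0,-0.125,0,0,0,-1],[-0.0875,0,-0.1288,0,0,0,-1],[-0.0875,0,-0.1288,0,0,0,-1],[-0.0875,0,-0.1288,0,0,0,-1]]]'

```text
time_s: 6.95
ee_pos: [0.6278, 0.1648, 0.1494]
eef_rot: [-3.142, -0.0, -3.078]
force: [-0.3, 0.1, -0.5]
grip_width: 0.0941
grip_force: 0.0
```

```bash
cat > magm.py <<'E'
from wm import *
def meas(name,zt):
    o,i,im,D=look(name);print(o["time_s"],o["ee_pos"],o["eef_rot"],o["grip_width"])
    P=cloud(i,D);near=(D>0)&(np.hypot(P[...,0]-.557,P[...,1]-.160)<.075)
    def rect(m,zp,n):
        cs=cv2.findContours(m.astype(np.uint8),0,1)[0]
        if not cs:return print(n,"none")
        c=max(cs,key=cv2.contourArea)[:,0,:]
        W=np.array([onplane(i,u,v,zp)[:2] for u,v in c])*1000
        r=cv2.minAreaRect(W.astype(np.float32));print(n,len(c),np.round(r[0],2),np.round(r[1],1),round(r[2],1))
    rect(near&(P[...,2]>.005)&(P[...,2]<.08),.01,"base")
    for s in(1,-1):rect(near&(P[...,2]>.05)&(P[...,2]<.08)&(s*(P[...,0]-.557)>.0185),.068,f"cheek{s}")
    b=near&(abs(P[...,2]-zt)<.006)&(abs(P[...,0]-.557)<.018);rect(b,zt,"box");print(np.median(P[b],axis=0))
    return o,i,im,D,P
E
python3 - <<'E'
from magm import *
o,i,im,D,P=meas("w3",.058);cv2.imwrite("pics/w3c.png",cv2.resize(im[20:220,150:350],None,fx=3,fy=3))
# box A from top measure -> toolshift
print(toolshift(o,[.583,.3776,.116],np.pi-.166))
E
```

```text
6.95 [0.62782155 0.16475467 0.14939571] [-3.14152515e+00 -4.48792751e-04 -3.07796516e+00] 0.09411163335304475
base 375 [556.89 160.44] [101.5  69.3] 3.7
cheek1 83 [578.61 161.69] [ 8.3 25.9] 3.6
cheek-1 89 [535.38 159.29] [ 9.  25.6] 3.6
box 169 [558.56 160.08] [33.1 33.4] 3.6
[0.55758651 0.16011113 0.05800591]
(array([ 31.2, 215.3,  33.4]), 0.23)
```

View pics/w3c.png

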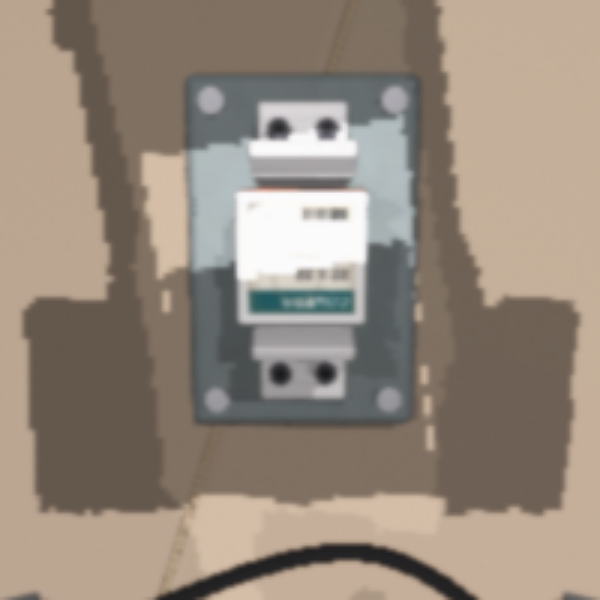

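The lower box lies flat (top at 58 mm), square at 3.6°, and within about 1 mm of centre between the cheeks. Next is box A.

Converted, 215 mm / 800 = 0.2688, 205 mm / 800 = 0.2563, 0.23 rad / 1.5708 = 0.1464.

>>> arm_command --plan '[[[0.0025,0.0313,0,0,0,0.0191,-1],[0.01,0.0813,0,0,0,0.0509,-1],[0.0175,0.1313,0.0063,0,0,0.0828,-1],[0.025,0.1813,0.015,0,0,0.1146,-1],[0.0325,0.225,0.0275,0,0,0.1464,-1],[0.0375,0.2563,0.0375,0,0,0.1464,-1],[0.0388,0.2688,0.0413,0,0,0.1464,-1],[0.0388,0.2688,0.0413,0,0,0.1464,-1],[0.0388,0.2688,0.0413,0,0,0.1464,-1],[0.0388,0.2688,0.0413,0,0,0.1464,-1]]]'

```text
time_s: 8.0
ee_pos: [0.5843, 0.3761, 0.117]
eef_rot: [3.141, 0.001, 2.974]
force: [0.9, -1.0, -0.9]
grip_width: 0.094
grip_force: 0.0
```

```bash
python3 - <<'E'
from wm import *
o,i,im,D=look("w4");print(o["time_s"],o["ee_pos"],o["eef_rot"])
P=cloud(i,D)
m=((P[...,2]>.008)&(P[...,2]<.02)&(D>0)&(np.hypot(P[...,0]-.583,P[...,1]-.3776)<.04)).astype(np.uint8)
c=max(cv2.findContours(m,0,1)[0],key=cv2.contourArea)[:,0,:]
W=np.array([onplane(i,u,v,.014)[:2] for u,v in c])*1000
r=cv2.minAreaRect(W.astype(np.float32));print(r,np.median(P[m>0][:,2]))
print(toolshift(o,[r[0][0]/1000,r[0][1]/1000,.003],np.pi-np.radians(90-r[2])))
E
```

```text
8.0 [0.5842719  0.37610236 0.11697513] [3.14123763e+00 6.41967316e-04 2.97389833e+00]
((584.0924072265625, 378.30047607421875), (33.3446044921875, 33.44118881225586), 80.32669067382812) 0.013925534731155487
(array([  0.5,   2.1, 114. ]), 0.001)
```

Converted, 113.5 mm / 800 = 0.1419, 108 mm / 800 = 0.135.

>>> arm_command --plan '[[[0.0006,0.0025,0.0375,0,0,0,-1],[0.0006,0.0025,0.0813,0,0,0,-1],[0.0006,0.0025,0.1188,0,0,0,-0.5],[0.0006,0.0025,0.135,0,0,0,-0.2],[0.0006,0.0025,0.1419,0,0,0,0],[0.0006,0.0025,0.1419,0,0,0,1],[0.0006,0.0025,0.1419,0,0,0,1],[0.0006,0.0025,0.1419,0,0,0,1],[0.0006,0.0025,0.1419,0,0,0,1],[0.0006,0.0025,0.1419,0,0,0,1],[0.0006,0.0025,0.1419,0,0,0,1],[0.0006,0.0025,0.1419,0,0,0,1]]]' --squeeze 15

```text
time_s: 9.25
ee_pos: [0.5836, 0.3796, 0.0033]
eef_rot: [3.141, 0.0, 2.975]
force: [-1.4, -2.2, 5.2]
grip_width: 0.0334
grip_force: 15.0
```

Converted, -204 mm / 800 = -0.255, -200 mm / 800 = -0.25, -0.231 rad / 1.5708 = -0.1471.

>>> arm_command --plan '[[[0,0,-0.025,0,0,0,1],[0,0,-0.075,0,0,0,1],[-0.0063,-0.0125,-0.125,0,0,0,1],[-0.025,-0.0525,-0.1625,0,0,-0.0318,1],[-0.045,-0.1,-0.1825,0,0,-0.0637,1],[-0.0625,-0.15,-0.1825,0,0,-0.0955,1],[-0.0775,-0.1938,-0.1825,0,0,-0.1273,1],[-0.09,-0.2313,-0.1825,0,0,-0.1471,1],[-0.0975,-0.25,-0.1825,0,0,-0.1471,1],[-0.0988,-0.255,-0.1825,0,0,-0.1471,1],[-0.0988,-0.255,-0.1825,0,0,-0.1471,1],[-0.0988,-0.255,-0.1825,0,0,-0.1471,1]]]'

```text
time_s: 10.45
ee_pos: [0.6273, 0.1666, 0.1486]
eef_rot: [3.141, -0.0, -3.076]
force: [0.8, 0.4, -0.8]
grip_width: 0.0334
grip_force: 15.0
```

```bash
python3 - <<'E'
from magm import *
o,i,im,D,P=meas("w5",.058)
# held box: tool-x extent of lid along centre columns, lateral by lid mask in the middle
y=o["eef_rot"][2];R=np.array([[np.cos(y),np.sin(y)],[np.sin(y),-np.cos(y)]])
zt=o["ee_pos"][2]+.0108
m=(abs(P[...,2]-zt)<.003)&(D>0)&(D<.25)
cols=range(238,263);e=[]
for c in cols:
    r=np.where(m[:,c])[0]
    if len(r):e.append([(R@(onplane(i,c,k,zt)[:2]-o["ee_pos"][:2]))[0]*1000 for k in(r.min(),r.max())])
print("held tool-x extents",np.median(e,axis=0))
hs=cv2.cvtColor(im,cv2.COLOR_BGR2HSV)
row=m.copy();row[:,:]&=(hs[...,2]>120)
for k in(222,230,240,250):
    c=np.where(row[k])[0]
    if len(c):print(k,c.min(),c.max(),[(R@(onplane(i,a,k,zt)[:2]-o["ee_pos"][:2]))[1]*1000 for a in(c.min(),c.max())])
E
```

```text
10.45 [0.62731073 0.16658698 0.14859888] [ 3.14141665e+00 -1.81755885e-04 -3.07608891e+00] 0.033419395344641535
base 375 [557.   160.46] [102.2  69.2] 3.7
cheek1 83 [578.92 161.96] [ 8.3 25.9] 3.7
cheek-1 89 [535.12 158.83] [ 9.  25.5] 3.7
box 170 [558.4  160.15] [33.9 33. ] 2.8
[0.55771181 0.16003624 0.05799521]
held tool-x extents [ 16.2114096  -17.18705473]
222 219 281 [np.float64(-16.338771100533446), np.float64(16.07439656709794)]
230 220 281 [np.float64(-15.911680807601268), np.float64(16.16767807382481)]
240 220 280 [np.float64(-16.03267961315729), np.float64(15.755845895614515)]
250 220 280 [np.float64(-16.155495844600672), np.float64(15.87180589518036)]
```

>>> arm_command --plan '[[[0.025,0,0,0,0,0,1],[0.0625,-0.0013,0.0125,0,0,0,1],[0.0825,-0.0019,0.0375,0,0,0,1],[0.0886,-0.0021,0.0563,0,0,0,1],[0.0886,-0.0021,0.0625,0,0,0,1],[0.0886,-0.0021,0.0625,0,0,0,1],[0.0886,-0.0021,0.0725,0,0,0,1],[0.0886,-0.0021,0.085,0,0,0,1],[0.0886,-0.0021,0.0963,0,0,0,1],[0.0886,-0.0021,0.1025,0,0,0,1],[0.0886,-0.0021,0.1038,0,0,0,1],[0.0886,-0.0021,0.1038,0,0,0,1]]]'

```text
time_s: 11.7
ee_pos: [0.557, 0.1589, 0.0657]
eef_rot: [-3.142, -0.0, -3.077]
force: [0.3, 0.4, 1.1]
grip_width: 0.0333
grip_force: 15.0
```

Converted, 4.2 mm / 800 = 0.0053, 1.4 mm / 800 = 0.0018.

>>> arm_command --plan '[[[0.0003,0.0018,0,0,0,0,1],[0.0003,0.0018,0.0019,0,0,0,1],[0.0003,0.0018,0.0038,0,0,0,1],[0.0003,0.0018,0.0053,0,0,0,1],[0.0003,0.0018,0.0053,0,0,0,1],[0.0003,0.0018,0.0053,0,0,0,1]]]'

```text
time_s: 12.3
ee_pos: [0.5566, 0.1603, 0.0616]
eef_rot: [3.142, -0.0, -3.077]
force: [0.4, -0.3, 0.4]
grip_width: 0.0335
grip_force: 15.0
```

>>> arm_command --plan '[[[0,0,0.0006,0,0,0,1],[0,0,0.0011,0,0,0,1],[0,0,0.0011,0,0,0,1],[0,0,0.0011,0,0,0,1]]]'

```text
time_s: 12.7
ee_pos: [0.5567, 0.1603, 0.0608]
eef_rot: [-3.142, 0.0, -3.077]
force: [-2.1, 0.5, 2.4]
grip_width: 0.0332
grip_force: 15.0
```

Contact again. Now I'll release and back off to check the pile.

Converted, -90 mm / 800 = -0.1125, -88 mm / 800 = -0.11.

>>> arm_command --plan '[[[0,0,0,0,0,0,0.1],[0,0,0,0,0,0,0],[0,0,0,0,0,0,-0.2],[0,0,0,0,0,0,-0.3],[0,0,-0.0188,0,0,0,-0.5],[0,0,-0.0563,0,0,0,-1],[-0.025,0,-0.0875,0,0,0,-1],[-0.0625,0,-0.11,0,0,0,-1],[-0.0875,0,-0.1125,0,0,0,-1],[-0.0875,0,-0.1125,0,0,0,-1],[-0.0875,0,-0.1125,0,0,0,-1]]]'

```text
time_s: 13.8
ee_pos: [0.6262, 0.1648, 0.1509]
eef_rot: [-3.142, -0.0, -3.077]
force: [-0.0, -0.4, 0.7]
grip_width: 0.0941
grip_force: 0.0
```

```bash
python3 - <<'E'
from magm import *
o,i,im,D,P=meas("w6",.072);cv2.imwrite("pics/w6c.png",cv2.resize(im[20:220,150:350],None,fx=3,fy=3))
print(toolshift(o,[.557,.1603,.085]))
im,D=cams.camera("scene");cv2.imwrite("pics/s6.png",cv2.resize(im[165:225,230:310],None,fx=8,fy=8,interpolation=cv2.INTER_CUBIC))
E
```

```text
13.8 [0.6261646  0.16476817 0.15087686] [-3.14156486e+00 -3.26050652e-04 -3.07698115e+00] 0.09405625871970089
base 372 [557.   160.44] [102.2  69.3] 3.7
cheek1 82 [578.94 161.79] [ 7.6 26.1] 3.7
cheek-1 88 [535.35 158.99] [ 8.4 25.1] 3.7
box 176 [558.06 160.07] [32.3 33.4] 3.7
[0.55748211 0.16005104 0.07229655]
(array([69.3,  0. , 65.9]), None)
```

View pics/w6c.png

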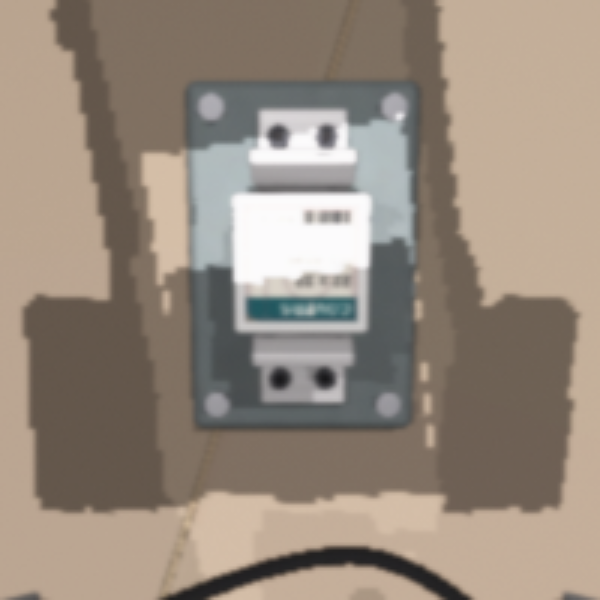

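View pics/s6.png

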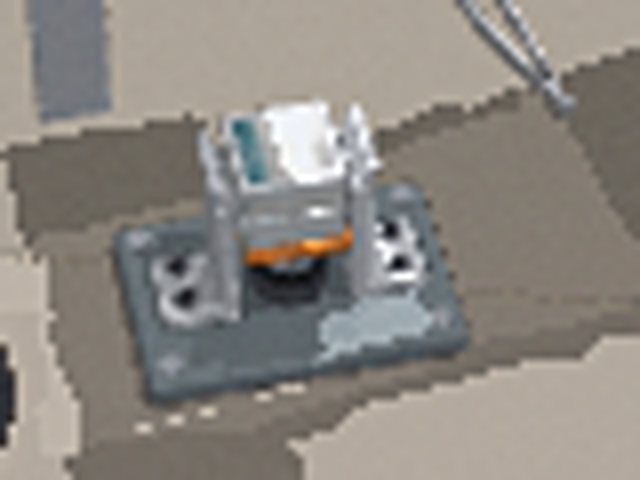

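Both views show the pile square and flat between the cheeks, with its top at 72 mm. I'll close the fingers over the centre and stop at about 85 mm.

Converted, 69.3 mm / 800 = 0.0866, 66 mm / 800 = 0.0825.

>>> arm_command --plan '[[[0.025,0.0004,0,0,0,0,1],[0.0563,0.0008,0,0,0,0,1],[0.0813,0.001,0,0,0,0,1],[0.0866,0.0013,0,0,0,0,1],[0.0866,0.0013,0,0,0,0,1],[0.0866,0.0013,0,0,0,0,1],[0.0866,0.0013,0.0188,0,0,0,1],[0.0866,0.0013,0.05,0,0,0,1],[0.0866,0.0013,0.075,0,0,0,1],[0.0866,0.0013,0.0825,0,0,0,1],[0.0866,0.0013,0.0825,0,0,0,1],[0.0866,0.0013,0.0825,0,0,0,1]]]'

```text
time_s: 15.1
ee_pos: [0.5579, 0.1614, 0.0855]
eef_rot: [3.141, 0.001, -3.077]
force: [-1.0, -0.6, 0.4]
grip_width: 0.0017
grip_force: 0.0
```

Converted, 24 mm / 800 = 0.03, 22.5 mm / 800 = 0.0281.

>>> arm_command --plan '[[[0.001,-0.0013,0.0063,0,0,0,1],[0.001,-0.0013,0.0125,0,0,0,1],[0.001,-0.0013,0.015,0,0,0,1],[0.001,-0.0013,0.0169,0,0,0,1],[0.001,-0.0013,0.0188,0,0,0,1],[0.001,-0.0013,0.0206,0,0,0,1],[0.001,-0.0013,0.0225,0,0,0,1],[0.001,-0.0013,0.0244,0,0,0,1],[0.001,-0.0013,0.0263,0,0,0,1],[0.001,-0.0013,0.0281,0,0,0,1],[0.001,-0.0013,0.03,0,0,0,1],[0.001,-0.0013,0.03,0,0,0,1]]]'

```text
time_s: 16.3
ee_pos: [0.5566, 0.1603, 0.0609]
eef_rot: [-3.142, 0.0, -3.077]
force: [-3.9, -2.2, 8.0]
grip_width: 0.0004
grip_force: 3.9
```

The force matches the spring curve (7.9 N expected), so I'll continue to just short of the stop.

Converted, 6.4 mm / 800 = 0.008, 5.8 mm / 800 = 0.0073.

>>> arm_command --plan '[[[0,0,0.0015,0,0,0,1],[0,0,0.003,0,0,0,1],[0,0,0.0045,0,0,0,1],[0,0,0.006,0,0,0,1],[0,0,0.0073,0,0,0,1],[0,0,0.008,0,0,0,1],[0,0,0.008,0,0,0,1],[0,0,0.008,0,0,0,1]]]'

```text
time_s: 17.1
ee_pos: [0.5567, 0.1603, 0.0549]
eef_rot: [-3.142, 0.0, -3.077]
force: [-4.8, -1.1, 10.9]
grip_width: 0.0004
grip_force: 5.2
```

Converted, 0.8 mm / 800 = 0.001, 0.4 mm / 800 = 0.0005.

>>> arm_command --plan '[[[0,0,0.0005,0,0,0,1],[0,0,0.001,0,0,0,1],[0,0,0.001,0,0,0,1],[0,0,0.001,0,0,0,1]]]'

```text
time_s: 17.5
ee_pos: [0.5568, 0.1603, 0.0548]
eef_rot: [3.142, 0.001, -3.077]
force: [-6.7, -2.9, 17.5]
grip_width: 0.0008
grip_force: 8.7
```

The tool stopped moving while the force rose to 17.5 N, so it's on the stop. I'll hold briefly and verify.

>>> arm_command --plan '[[[0,0,0,0,0,0,1],[0,0,0,0,0,0,1],[0,0,0,0,0,0,1],[0,0,0,0,0,0,1],[0,0,0,0,0,0,1]]]'

```text
time_s: 18.0
ee_pos: [0.5568, 0.1604, 0.0548]
eef_rot: [3.142, 0.001, -3.077]
force: [-8.6, -1.8, 16.3]
grip_width: 0.0007
grip_force: 8.7
```

```bash
python3 - <<'E'
from h import *
im,D=cams.camera("scene");cv2.imwrite("pics/s7.png",cv2.resize(im[140:230,220:340],None,fx=6,fy=6,interpolation=cv2.INTER_CUBIC))
o=ctrl.get_obs();print(o["ee_pos"],o["force"])
E
```

```text
[0.55678369 0.16032989 0.05478265] [-7.54992328 -3.20351072 17.2865795 ]
```

View pics/s7.png

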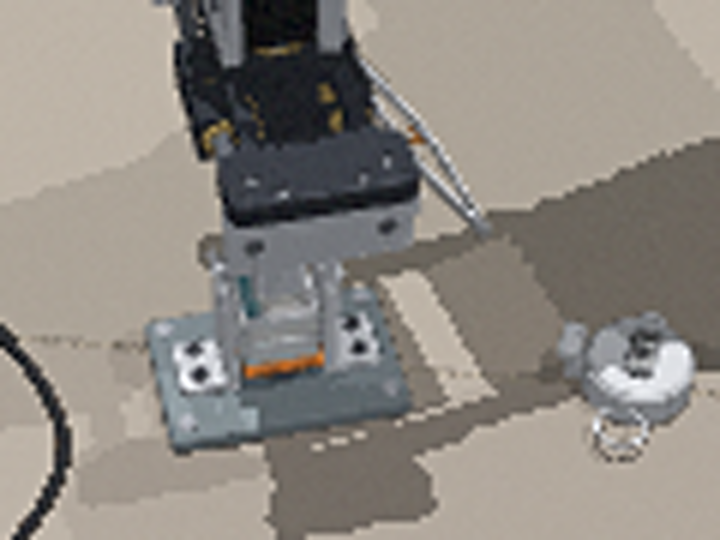

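The follower is down, the boxes are square, and the push holds steady at about 17 N. I'll add a small nudge for margin and then hand in.

Converted, 0.2 mm / 800 = 0.0003.

>>> arm_command --plan '[[[0,0,0.0003,0,0,0,1],[0,0,0.0003,0,0,0,1],[0,0,0.0003,0,0,0,1],[0,0,0.0003,0,0,0,1]]]'

```text
time_s: 18.45
ee_pos: [0.5568, 0.1603, 0.0548]
eef_rot: [3.142, 0.001, -3.077]
force: [-8.3, -2.6, 19.0]
grip_width: 0.0007
grip_force: 9.7
```

```bash
python3 - <<'E'
from station import ctrl
o=ctrl.get_obs();print(o["ee_pos"],o["force"])
if 15<o["force"][2]<24: print(ctrl.hand_in())
E
```

```text
[0.55683458 0.16033998 0.05478156] [-8.29998174 -2.57137941 19.01173193]
the job is handed in; nothing more can be done
None
```

The job is handed in: both boxes are stacked square in the magazine, and the arm is holding the follower on its hard stop at about 19 N, at 18.5 s of the 53 s allowed.

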